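# Hold the angle gauge on the sprung stud with its needle on the set mark

## Task

Take the pendulum angle gauge by the grip on its top and set the middle of its foot on the crown of the sprung stud, squarely in line with it. Press the stud part-way down, clearly in but not to its stop, and rock the gauge on the crown until the hanging needle settles between the two bars of the set mark. Finish holding it there, still gripped and pressed on the stud, so that I can take the reading; do not disturb the other things on the table.

Things in the scene. Friction and masses are not known exactly. Their poses are not given: they have to be found in the camera images.
- gauge: Angle gauge, a loose black upright case 130 mm wide (its y), 30 mm thick (its x), 112 mm tall, about 0.36 kg, standing on its flat foot; white dial on its +x face. On top, centred, a grey grip block 26 mm (x) by 30 mm (y), reaching from 112 to 154 mm above the foot. Origin: centre of the flat foot (underside). x points out of the dial, z up through the grip. Starts upright with the dial facing away from the robot, turned 10 to 45 degrees to the left (towards +y).
- gauge_grip (a point): The middle of the grip block, 136 mm above the gauge's origin along its z.
- pointer (a joint): The dark needle that hangs freely from a pivot 92 mm above the foot on the dial's centre line and swings in the dial; it settles within about a second. Its value (rad, from the dial's centre line) equals, at rest, how far the gauge leans about its own +x axis: positive when the gauge's +y side rises and its grip moves towards -y. It cannot be touched.
- pointer_tip (a point): Tip of the needle, 66 mm from the pivot.
- mark (a joint): The set mark, a small black fork on the dial's lower rim: two bars 9.4 mm apart with a bridge below. Its value (rad) is read like the needle's: the needle rests in the middle of the fork when the gauge leans by this angle. It is always positive, between 0.17 and 0.40, cannot be touched, and stays put.
- mark_point (a point): Middle of the fork, 66 mm from the same pivot, where the needle's tip must be.
- rest: Stud block, fixed: dark steel block 110 mm (its x) by 96 mm (y), 34 mm tall, with an aluminium collar up to 42 mm from which the stud stands up. Origin: centre of its underside on the table. Its x axis points away from the robot, turned 10 to 40 degrees to the left (towards +y).
- stud_top (a point): Top of the aluminium stud's crown, in the middle; 80 mm above the table when not pressed, and it goes down with the stud. The crown is a rounded ridge along the block's x axis, 46 mm long, of 9 mm radius; from it a gentle slope (4 degrees, 30 mm long) falls to the block's +y side and a steep one (34 degrees, 24 mm long) to its -y side. The gauge rocks about this ridge, towards the steep side. Axes as the block's.
- stud (a joint): How far the stud is pressed down (m): 0 free, 0.012 at its stop. Its spring pushes back with 1 N at 0 and 0.5 N more for each mm.
- battery: Bystander: blue battery pack 58 x 40 x 22 mm, origin under its centre.
- puck: Bystander: steel disc 48 mm across, 32 mm tall, origin under its centre.
- mouse: Bystander: black computer mouse 100 x 58 x 24 mm, origin under its centre.
- bracket: Bystander: grey printed bracket 60 x 70 mm, 55 mm tall, origin under its centre.
- driver: Bystander: screwdriver lying on the table.
- adapter: Bystander: black mains adapter 85 x 45 x 32 mm, origin under its centre.
- tape: Bystander: cardboard ring 96 mm across, 22 mm tall, origin under its centre.
Not all that is in view belongs to the job. Of the things shaped like the gauge, the black one is meant.

How it is judged:
On the way:
1. the gauge is gripped and lifted clear of the table (height (world z) of gauge above 0.03 m and contact force between the fingers and gauge above 1 N), for 0.2 s.
At the end, for the whole second after the job is handed in: Gripped (over 2 N) and pressed on the stud (over 0.5 N, stud 1.5 to 10.5 mm down), off the table, foot centre within 20 mm of the crown's middle each way, square to the ridge within 0.22 rad, still (20 mm/s, 0.15 rad/s), needle tip at rest within 4.5 mm of the mark's middle (distance between pointer_tip and mark_point below 0.0045 m and velocity of joint pointer between -0.3 and 0.3 rad/s and value of joint stud between 0.0015 and 0.0105 m and contact force between gauge and rest above 0.5 N and contact force between the fingers and gauge above 2 N and contact force between gauge and table below 0.2 N and x of gauge in the frame of stud_top between -0.02 and 0.02 m and y of gauge in the frame of stud_top between -0.02 and 0.02 m and angle between the x axis of gauge and the x axis of stud_top, either way round below 0.22 rad and height (world z) of gauge above 0.05 m and linear speed of gauge below 0.02 m/s and angular speed of gauge below 0.15 rad/s); the arm keeps its last pose, push and grip.
It fails at once if a bystander is pushed more than 30 mm from its place (distance of any of battery, puck, mouse, bracket, driver, adapter, tape from where it was at the start of the episode above 0.03 m).
It also fails if it takes over 46 s, if anything falls off the work surface, if the arm or the gripper's body presses on something with over 40 N, if the wrist force passes 120 N, or if a joint passes its speed limit or range.

## Robot

A 6-joint arm with a two-finger parallel gripper is mounted at the origin on the work surface. World frame = base frame: x ahead of the robot, y to its left, z up, the work surface at z = 0. Lengths are in m, angles in rad, forces in N, time in s.
With the tool pointing down it reaches from about 0.35 to 0.925 m from the base axis. Payload 6.4 kg.
Tool frame: the origin (TCP) lies on the centre line of the jaws, within the pads' length; the fingertips stand 25 mm ahead of it and the grasp point (between the pads) lies 6 mm ahead of it; z points along the fingers, y is the line along which they close (so a half turn about z gives the same grasp; the last joint's range is limited). The gripper opens to 94 mm and grips with 3 to 60 N. Pads are 16 mm wide; open, the fingers measure 119 mm over their backs; the gripper's body (75 mm by 177 mm) begins 78 mm behind the grasp point.
Start: joints at [0.95, 0.245, 1.558, -0, 1.339, -0.174], TCP at [0.281, 0.586, 0.192] pointing down, gripper open.
Joint ranges: [-3.13, 3.13], [-1.02, 2.26], [0.13, 2.54], [-0.95, 4.09], [0.21, 2.88], [-2.74, 2.74]. Speed limits (rad/s): [2.57, 2.57, 3.14, 3.14, 3.14, 3.14].

## Interface

Orientations are given as a rotation vector (axis times angle).
In Python, from rig import r gives the robot as it stands. The module is installed in compiled form; this text tells all that it offers.
- The arm moves only by the tool servo_tool, never from a script. Its arguments are lists of equal length, an entry for each row: "linear": the shift along the tool's x, y, z each as a share of 500 mm, from -1 to 1, a list of three; "twist": the turn about the tool's z as a share of 90 degrees, from -1 to 1. A call has 1 to 5 rows; each row shifts and turns the commanded pose from where the row before left it, along the tool's axes as they then stand; what a row does not reach is not made up. A row lasts 1/12 s, in which the tool goes at most 41.7 mm and 7.16 degrees, less where a joint would pass 70% of its speed; a pose out of reach is approached as far as the arm can. A call with a number of a shift or a turn outside -1 to 1 is refused whole. A call with a gripper value outside its range is refused whole. "claw" is the opening, from 0 (shut) to 1 (fully open), set as the call begins (left out, the last holds). The fingers move at their own pace and stop on an object; "squeeze" is the grip in N (left out, the last holds). Time passes only in rows, so rows that do not move let the fingers close. It gives the time, the measured TCP pose, the force, the opening and the grip force at its end, in the units of the state.
- r.get_obs(): the state, without advancing time (a new reading comes with each control period).
- r.grab_frame(name): name is "scene" or "top"; returns (picture, depth): 480x640x3 uint8, blue, green, red; 480x640 float32, m along the optical axis (not along the pixel's ray), 0 where there is no reading.
- r.calibration(name): a dict with "mtx" (3x3 intrinsics, pixels), "world_to_cam" (4x4, takes a point from world to camera coordinates). Camera axes: x right, y down, z forward; pixel columns grow to the right and rows downward; lengths in m; the calibration is good to about 2 mm. A picture is of the moment at which its call begins. calibration takes no time and is no camera call.
- r.job_done(): hands the job in; it is judged then, once.
The state is a dict: "time_s": time; "joint_pos": joint angles; "qvel": joint speeds; "joint_efforts": joint torques, N m; "eef_pos": TCP position; "tcp_rot": TCP orientation; "contact_force": force on the tool from outside, world axes, zero at the start; "torque": the same for the moment, N m; "width": finger opening in m; "finger_force": force on a finger pad.
Only numpy, scipy, OpenCV 4.12 (cv2) and the standard library are available. Lean on these libraries where they do the work, as an engineer would, in place of code of your own. Each camera call takes 0.05 s, during which the arm holds its last target. There are 200 camera calls.

## Working session

There is one attempt and no reset: what is moved stays moved. The work goes in short steps, Python scripts to look and compute and a tool call to move; the robot and the scene stay as the last step left them, time stands still between calls to the robot, and variables do not carry over. Pictures are saved under pics/ and viewed, at most 10 in all, crops included, and the job is handed in when it is done.

Besides the shell and the picture viewer there is one more tool, called after ">>>" as name(argument=value, ...) on one line, values as JSON. servo_tool: Moves the arm, as the interface text tells. Its arguments: {"type":"object","properties":{"linear":{"type":"array"},"twist":{"type":"array"},"claw":{"type":"number"},"squeeze":{"type":"number"}},"required":["linear","twist"]}

```bash
mkdir -p pics
cat > h.py <<'E'
import numpy as np, cv2
from rig import r
from scipy.spatial.transform import Rotation as R
def grab(n):
    im,d=r.grab_frame(n); c=r.calibration(n); return im,d,np.array(c["mtx"]),np.array(c["world_to_cam"])
def world(d,K,T):
    v,u=np.mgrid[:480,:640]; p=np.stack([(u-K[0,2])/K[0,0]*d,(v-K[1,2])/K[1,1]*d,d],-1)
    return (p-T[:3,3])@T[:3,:3]
def proj(P,K,T):
    p=np.atleast_2d(P)@T[:3,:3].T+T[:3,3]; q=p@K.T; return q[:,:2]/q[:,2:]
E
python3 - <<'E'
from h import *
o=r.get_obs(); print(o)
for n in("scene","top"):
    im,d,K,T=grab(n); cv2.imwrite(f"pics/{n}0.png",im); np.savez(f"{n}0.npz",im=im,d=d,K=K,T=T)
    print(n,-T[:3,:3].T@T[:3,3],T[:3,:3].round(2).tolist(),K[0,0])
E
```

```text
{'time_s': 0.0, 'joint_pos': array([ 9.49863507e-01,  2.45788168e-01,  1.55896643e+00, -2.13622656e-05,
        1.33864225e+00, -1.74102602e-01]), 'qvel': array([-7.72339147e-04, -5.35459889e-04, -5.30242931e-05, -1.87771661e-04,
        1.48362172e-03, -3.40142065e-04]), 'joint_efforts': array([ 2.10316073e-03, -4.15829408e+01, -3.14612353e+01,  6.85488246e-02,
        3.31310334e-02, -1.58909820e-04]), 'eef_pos': array([0.28052304, 0.58569415, 0.1906875 ]), 'tcp_rot': array([-6.95896546e-01, -3.06285126e+00,  2.62511367e-03]), 'contact_force': array([ 0.78812936,  0.63256749, -0.79300846]), 'torque': array([-0.02417979,  0.07338559, -0.02646727]), 'finger_force': 0.0, 'width': 0.09380972164121555}
scene [0.86276688 0.53510928 0.84617794] [[-0.87, 0.49, 0.01], [0.37, 0.66, -0.65], [-0.33, -0.57, -0.76]] 434.8309869924973
top [ 0.31657134 -0.00566234  1.80858035] [[-0.03, -1.0, 0.01], [-0.99, 0.03, -0.11], [0.11, -0.01, -0.99]] 615.5234083356721
```

View pics/scene0.png

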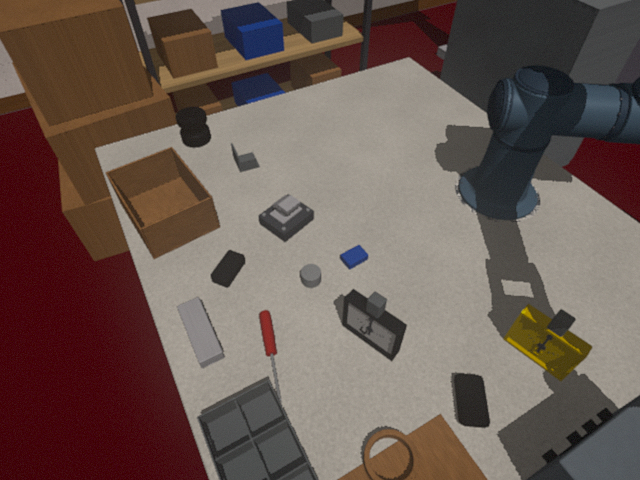

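View pics/top0.png

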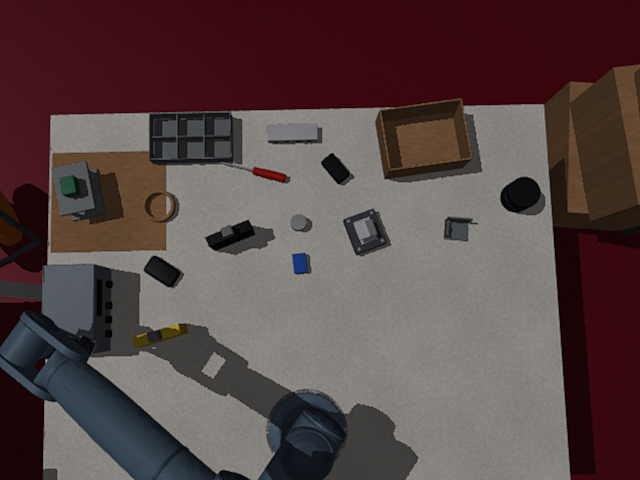

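The black gauge is at scene (373,323) and top (231,234). The yellow look-alike is at scene (548,342) and top (160,335). The black one fits the description. The stud block is at scene (287,216) and top (365,232). I'll measure both and enlarge a crop to confirm.

Run:
```python
from h import *
def load(n):
    z=np.load(n+"0.npz"); return z["im"],z["d"],z["K"],z["T"]
for n,boxes in(("top",{"gauge":(200,260,205,258),"stud":(335,395,200,262)}),("scene",{"gauge":(335,412,280,365),"stud":(250,322,185,245)})):
    im,d,K,T=load(n); W=world(d,K,T)
    for k,(u0,u1,v0,v1) in boxes.items():
        P=W[v0:v1,u0:u1].reshape(-1,3); P=P[d[v0:v1,u0:u1].ravel()>0]
        print(n,k,"table z",np.median(P[P[:,2]<.01][:,2]).round(4))
        for lo,hi in ([(.102,.122),(.14,.17)] if k=="gauge" else [(.026,.037),(.06,.09)]):
            Q=P[(P[:,2]>lo)&(P[:,2]<hi)]
            if len(Q)<5: print(lo,hi,len(Q)); continue
            (c,s,a)=cv2.minAreaRect(Q[:,:2].astype(np.float32)*1000)
            print(lo,hi,len(Q),"mean",Q.mean(0).round(4),"rect",np.round(c,1),np.round(s,1),round(a,1),"zmax",Q[:,2].max().round(4))
im=load("scene")[0]
a=cv2.resize(im[275:370,325:425],None,fx=6,fy=6,interpolation=cv2.INTER_CUBIC)
cv2.imwrite("pics/crop1.png",a)
```

```text
top gauge table z 0.0001
0.102 0.122 410 mean [0.5582 0.2017 0.1116] rect [558.7 202.9] [ 32.4 130.1] 21.1 zmax 0.1214
0.14 0.17 112 mean [0.5578 0.202  0.1541] rect [558.4 202.4] [26.1 29.9] 18.7 zmax 0.1652
top stud table z 0.0004
0.026 0.037 543 mean [ 0.5648 -0.1831  0.0326] rect [ 566.5 -184.6] [110.5  97.4] 19.3 zmax 0.037
0.06 0.09 305 mean [ 0.5649 -0.1814  0.0766] rect [ 565.5 -182.5] [46.5 55.5] 19.6 zmax 0.0898
scene gauge table z -0.0006
0.102 0.122 812 mean [0.5614 0.2091 0.1111] rect [560.7 203.6] [ 31.3 131.1] 21.0 zmax 0.122
0.14 0.17 244 mean [0.562  0.2061 0.1511] rect [559.9 204. ] [27.2 30.3] 23.6 zmax 0.1561
scene stud table z -0.0009
0.026 0.037 651 mean [ 0.5776 -0.1641  0.0325] rect [ 568.  -183.5] [112.8  97.8] 19.2 zmax 0.0369
0.06 0.09 320 mean [ 0.5674 -0.1746  0.0749] rect [ 566.6 -181.8] [49.5 58.8] 19.7 zmax 0.0821
```

View pics/crop1.png

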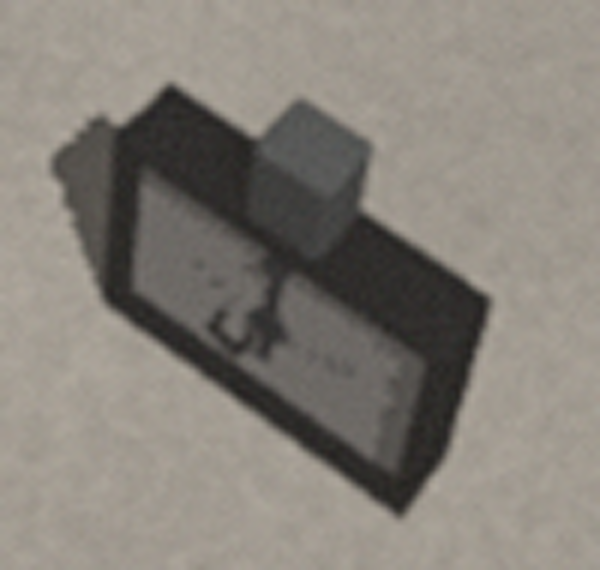

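The crop shows the black gauge with its grey grip, the needle tip near (268,345) and the fork near (232,333), to the needle's -y side. That confirms it is the right one. Next I'll work out the approach and check where the ridge lies in the block.

```bash
cat >> h.py <<'E'
def plan(p,yaw=None,o=None):
    "remaining shift in tool axes (share of 500 mm) and twist (share of 90 deg) to world p, tool y at yaw deg (mod 180)"
    o=o or r.get_obs(); M=R.from_rotvec(o["tcp_rot"]).as_matrix()
    s=M.T@(np.array(p)-o["eef_pos"]); y=np.degrees(np.arctan2(M[1,1],M[0,1]))
    print("t",round(o["time_s"],2),"tcp",o["eef_pos"].round(4),"toolyaw",y.round(2),"F",o["contact_force"].round(2),"w",round(o["width"],4),"ff",round(o["finger_force"],2),"j6",o["joint_pos"][5].round(2))
    print("shift share",(s/.5).round(4),"rows>=",(np.linalg.norm(s)/.0417).round(1))
    if yaw is not None:
        t=-((yaw-y+90)%180-90); print("twist share",(t/90).round(4),"rows>=",abs(t/7.16).round(1))
E
python3 - <<'E'
from h import *
plan([.5595,.203,.24],21)
c=np.array([.567,-.184]);a=np.radians(19.4)
for n in("top","scene"):
    z=np.load(n+"0.npz"); W=world(z["d"],z["K"],z["T"])[z["d"]>0]
    q=(W[:,:2]-c)@np.array([[np.cos(a),-np.sin(a)],[np.sin(a),np.cos(a)]])
    m=(abs(q[:,0])<.02)&(abs(q[:,1])<.05)
    print(n,[(int(1000*b),int(1000*np.median(W[m&(abs(q[:,1]-b)<.002),2]).round() if (m&(abs(q[:,1]-b)<.002)).any() else -1)) for b in np.arange(-.04,.041,.004)])
    m=(W[:,2]>.06)&(W[:,2]<.1)&(abs(q[:,1])<.04)&(abs(q[:,0])<.05); print("x range",q[m,0].min(),q[m,0].max())
E
```

```text
t 0.1 tcp [0.2806 0.5857 0.1908] toolyaw 64.4 F [-0.3   0.43 -0.5 ] w 0.0939 ff 0.0 j6 -0.17
shift share [-0.8339 -0.4494 -0.0979] rows>= 11.4
twist share 0.4822 rows>= 6.1
top [(-40, 0), (-36, 0), (-32, 0), (-28, 0), (-24, 0), (-20, 0), (-16, 0), (-12, 0), (-8, 0), (-4, 0), (0, 0), (3, 0), (7, 0), (11, 0), (15, 0), (19, 0), (23, 0), (27, 0), (31, 0), (35, 0), (39, 0)]
x range -0.02410406259891435 0.022339861515300413
scene [(-40, 0), (-36, 0), (-32, 0), (-28, 0), (-24, 0), (-20, 0), (-16, 0), (-12, 0), (-8, 0), (-4, 0), (0, 0), (3, 0), (7, 0), (11, 0), (15, 0), (19, 0), (23, 0), (27, 0), (31, 0), (35, 0), (39, 0)]
x range -0.02430101897903917 0.02516106789225866
```

>>> servo_tool(linear=[[0,0,-0.049],[0,0,-0.049],[-0.0695,-0.0374,0],[-0.0695,-0.0374,0],[-0.0695,-0.0374,0]], twist=[0,0,0,0,0], claw=1)

```text
time_s: 0.52
eef_pos: [0.3508, 0.4897, 0.2408]
tcp_rot: [0.693, 3.064, 0.0]
contact_force: [0.4, 0.9, -0.7]
width: 0.0942
finger_force: 0.0
```

>>> servo_tool(linear=[[-0.0695,-0.0374,0],[-0.0695,-0.0374,0],[-0.0695,-0.0374,0],[-0.0695,-0.0374,0],[-0.0695,-0.0374,0]], twist=[0,0,0,0,0])

```text
time_s: 0.93
eef_pos: [0.4674, 0.3294, 0.2404]
tcp_rot: [-0.696, -3.063, 0.0]
contact_force: [0.9, -0.8, 0.8]
width: 0.094
finger_force: 0.0
```

>>> servo_tool(linear=[[-0.0695,-0.0374,0],[-0.0695,-0.0374,0],[-0.0695,-0.0374,0],[-0.0695,-0.0374,0],[0,0,0]], twist=[0,0,0,0,0.07])

```text
time_s: 1.35
eef_pos: [0.5629, 0.1983, 0.2401]
tcp_rot: [0.875, 3.017, -0.003]
contact_force: [-0.6, -0.6, 0.3]
width: 0.0939
finger_force: 0.0
```

>>> servo_tool(linear=[[0,0,0],[0,0,0],[0,0,0],[0,0,0],[0,0,0]], twist=[0.07,0.07,0.07,0.07,0.07])

```text
time_s: 1.77
eef_pos: [0.5597, 0.2035, 0.2402]
tcp_rot: [-1.658, -2.668, 0.001]
contact_force: [0.4, 0.2, 0.2]
width: 0.094
finger_force: 0.0
```

>>> servo_tool(linear=[[0,0,0],[0,0,0],[0,0,0]], twist=[0.062,0,0])

```text
time_s: 2.02
eef_pos: [0.5597, 0.2036, 0.2403]
tcp_rot: [-1.775, -2.591, 0.001]
contact_force: [1.1, 0.0, -0.2]
width: 0.094
finger_force: 0.0
```

Run:
```python
from h import *
plan([.5595,.203,.144],21)
c=np.array([.567,-.184]);a=np.radians(19.4)
for n in("top","scene"):
    z=np.load(n+"0.npz"); W=world(z["d"],z["K"],z["T"])[z["d"]>0]
    q=(W[:,:2]-c)@np.array([[np.cos(a),-np.sin(a)],[np.sin(a),np.cos(a)]])
    m=(abs(q[:,0])<.02)&(abs(q[:,1])<.05)
    print(n,[(int(round(1000*b)),round(1000*float(np.median(W[m&(abs(q[:,1]-b)<.003),2])))) for b in np.arange(-.04,.041,.004)])
im,d,K,T=grab("top")
W=world(d,K,T)[205:258,195:265].reshape(-1,3)
cv2.imwrite("pics/top1.png",im)
```

```text
t 2.02 tcp [0.5597 0.2036 0.2403] toolyaw 21.17 F [ 1.11  0.03 -0.23] w 0.094 ff 0.0 j6 -0.21
shift share [-0.001  -0.0007  0.1926] rows>= 2.3
twist share 0.0019 rows>= 0.0
top [(-40, 34), (-36, 36), (-32, 35), (-28, 60), (-24, 66), (-20, 70), (-16, 71), (-12, 75), (-8, 78), (-4, 80), (0, 78), (4, 79), (8, 79), (12, 80), (16, 79), (20, 79), (24, 77), (28, 41), (32, 36), (36, 34), (40, 33)]
scene [(-40, 32), (-36, 32), (-32, 34), (-28, 62), (-24, 64), (-20, 67), (-16, 70), (-12, 73), (-8, 76), (-4, 78), (0, 79), (4, 78), (8, 77), (12, 75), (16, 76), (20, 43), (24, 40), (28, 70), (32, 34), (36, 33), (40, 33)]
```

>>> servo_tool(linear=[[0,0,0.045],[0,0,0.045],[0,0,0.045],[0,0,0.045],[0,0,0.0126]], twist=[0,0,0,0,0])

```text
time_s: 2.48
eef_pos: [0.5574, 0.2032, 0.1403]
tcp_rot: [-1.774, -2.587, 0.007]
contact_force: [-0.7, 0.8, -1.2]
width: 0.0944
finger_force: 0.0
```

>>> servo_tool(linear=[[0,0,0],[0,0,0],[0,0,0],[0,0,0],[0,0,0]], twist=[0,0,0,0,0], claw=0, squeeze=15)

```text
time_s: 2.9
eef_pos: [0.5608, 0.2038, 0.146]
tcp_rot: [1.778, 2.588, 0.003]
contact_force: [0.1, -0.4, -0.4]
width: 0.064
finger_force: 0.0
```

>>> servo_tool(linear=[[0,0,0],[0,0,0],[0,0,0],[0,0,0],[0,0,0]], twist=[0,0,0,0,0])

```text
time_s: 3.32
eef_pos: [0.5599, 0.2037, 0.1445]
tcp_rot: [-1.779, -2.589, 0.0]
contact_force: [0.4, -0.3, -0.6]
width: 0.0306
finger_force: 0.0
```

>>> servo_tool(linear=[[0,0,0],[0,0,0],[0,0,0],[0,0,0],[0,0,0]], twist=[0,0,0,0,0])

```text
time_s: 3.73
eef_pos: [0.5599, 0.2036, 0.1444]
tcp_rot: [-1.779, -2.589, 0.0]
contact_force: [0.1, 0.4, 0.4]
width: 0.0009
finger_force: 0.0
```

>>> servo_tool(linear=[[0,0,-0.01],[0,0,-0.02],[0,0,-0.03],[0,0,-0.04],[0,0,-0.04]], twist=[0,0,0,0,0])

```text
time_s: 4.15
eef_pos: [0.5599, 0.2036, 0.216]
tcp_rot: [1.779, 2.589, 0.0]
contact_force: [-0.1, -0.9, 0.1]
width: 0.0004
finger_force: 0.0
```

>>> servo_tool(linear=[[0,0,-0.04],[0,0,-0.02],[0,0,0],[0,0,0],[0,0,0]], twist=[0,0,0,0,0])

```text
time_s: 4.57
eef_pos: [0.5593, 0.2035, 0.2431]
tcp_rot: [-1.778, -2.588, 0.002]
contact_force: [-0.4, 0.1, -0.1]
width: 0.0004
finger_force: 0.0
```

Run:
```python
from h import *
plan([.567,-.184,.25],19.4)
im,d,K,T=grab("scene")
c=proj(r.get_obs()["eef_pos"]-[0,0,.06],K,T)[0].round().astype(int); print(c)
a=cv2.resize(im[c[1]-60:c[1]+60,c[0]-65:c[0]+65],None,fx=5,fy=5,interpolation=cv2.INTER_CUBIC); cv2.imwrite("pics/lift.png",a)
```

```text
t 4.57 tcp [0.5593 0.2035 0.2431] toolyaw 21.02 F [-0.4   0.11 -0.12] w 0.0004 ff 0.0 j6 -0.21
shift share [-0.729  -0.2636 -0.0135] rows>= 9.3
twist share 0.018 rows>= 0.2
[378 290]
```

View pics/lift.png

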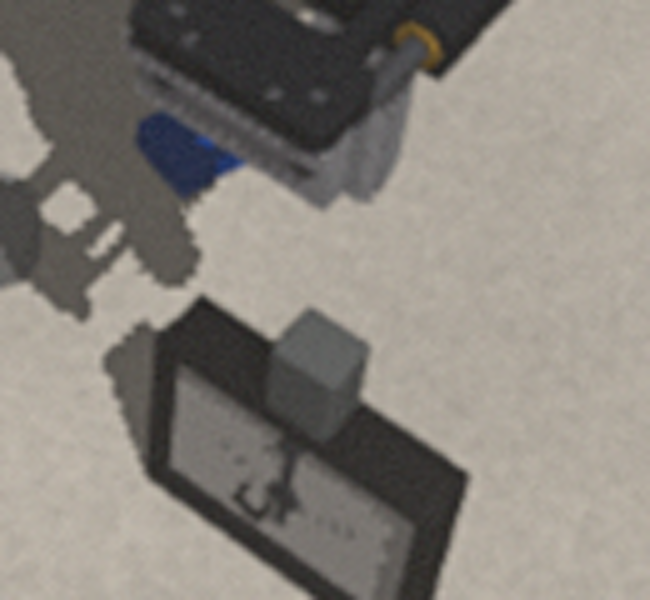

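The jaws closed on nothing and the gauge didn't move. The grip top is still at scene (377,299). I'll locate the real fingertips from depth before trying again.

Run:
```python
from h import *
o=r.get_obs(); M=R.from_rotvec(o["tcp_rot"]).as_matrix(); print(o["eef_pos"],M.round(3).tolist())
im,d,K,T=grab("scene"); W=world(d,K,T)
P=W[(d>0)&(np.linalg.norm(W[...,:2]-o["eef_pos"][:2],axis=-1)<.15)]
P=P[P[:,2]>.165]; print(len(P),"lowest",np.sort(P[:,2])[:5].round(3))
for lo in np.arange(.165,.36,.015):
    Q=P[(P[:,2]>=lo)&(P[:,2]<lo+.015)]
    if len(Q)>5: print(lo.round(3),len(Q),np.median(Q[:,:2],0).round(3),Q[:,:2].min(0).round(3),Q[:,:2].max(0).round(3))
print("tcp px",proj(o["eef_pos"],K,T),"tip px",proj(o["eef_pos"]+.025*M[:,2],K,T))
cv2.circle(im,tuple(proj(o["eef_pos"]+.025*M[:,2],K,T)[0].round().astype(int)),2,(0,0,255),-1)
im2,d2,K2,T2=grab("top"); q=proj(o["eef_pos"]+.025*M[:,2],K2,T2)[0].round().astype(int); print(q); cv2.circle(im2,tuple(q),1,(0,0,255),-1)
a=cv2.resize(im[200:340,290:430],(560,560),interpolation=cv2.INTER_CUBIC);cv2.imwrite("pics/tip.png",a)
```

```text
[0.55913994 0.20348945 0.24275424] [[-0.359, 0.933, -0.003], [0.933, 0.359, -0.0], [0.001, -0.003, -1.0]]
22788 lowest [0.256 0.257 0.258 0.259 0.26 ]
0.255 32 [0.559 0.213] [0.548 0.21 ] [0.57  0.218]
0.27 54 [0.562 0.214] [0.545 0.209] [0.57  0.218]
0.285 57 [0.563 0.214] [0.546 0.209] [0.57  0.218]
0.3 45 [0.559 0.214] [0.545 0.209] [0.569 0.218]
0.345 200 [0.624 0.223] [0.474 0.19 ] [0.646 0.264]
tcp px [[381.80112894 270.57389303]] tip px [[380.30868241 278.94980545]]
[222 227]
```

View pics/tip.png

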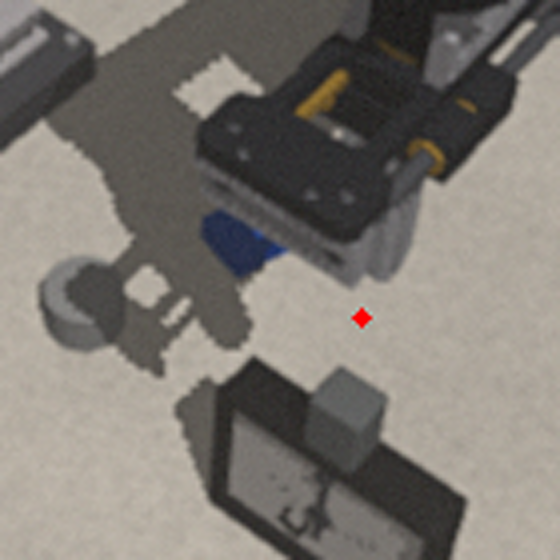

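The image shows the fingertips (crop around (370,280)) well above where the reported pose puts them (red dot). Depth gives a tip height of about 0.256 m, against 0.218 m computed, so the tool really sits about 38 mm higher than reported. Horizontally it agrees. I'll go by the picture: open, go 38 mm lower and grip again.

>>> servo_tool(linear=[[0,0,0],[0,0,0],[0,0,0],[0,0,0],[0,0,0]], twist=[0,0,0,0,0], claw=0.7)

```text
time_s: 5.13
eef_pos: [0.5599, 0.2037, 0.2444]
tcp_rot: [-1.779, -2.589, 0.0]
contact_force: [-1.5, 0.2, 0.1]
width: 0.0304
finger_force: 0.0
```

>>> servo_tool(linear=[[0,0,0],[0,0,0],[0,0,0],[0,0,0],[0,0,0]], twist=[0,0,0,0,0])

```text
time_s: 5.55
eef_pos: [0.56, 0.2037, 0.2445]
tcp_rot: [1.779, 2.589, 0.0]
contact_force: [-0.5, 0.9, 0.5]
width: 0.0635
finger_force: 0.0
```

>>> servo_tool(linear=[[0,0,0.03],[0,0,0.05],[0,0,0.05],[0,0,0.03],[0,0,0.02]], twist=[0,0,0,0,0])

```text
time_s: 5.97
eef_pos: [0.5587, 0.2035, 0.152]
tcp_rot: [-1.778, -2.587, 0.004]
contact_force: [-0.3, 0.9, -0.0]
width: 0.0658
finger_force: 0.0
```

>>> servo_tool(linear=[[0,0,0.02],[0,0,0.02],[0,0,0.02],[0,0,0.016],[0,0,0.01]], twist=[0,0,0,0,0])

```text
time_s: 6.38
eef_pos: [0.5597, 0.2036, 0.1105]
tcp_rot: [-1.779, -2.589, 0.001]
contact_force: [0.0, -0.0, 0.2]
width: 0.0657
finger_force: 0.0
```

>>> servo_tool(linear=[[0,0,0.006],[0,0,0.002],[0,0,0],[0,0,0],[0,0,0]], twist=[0,0,0,0,0], claw=0, squeeze=15)

```text
time_s: 6.8
eef_pos: [0.5604, 0.2037, 0.1081]
tcp_rot: [1.778, 2.589, 0.001]
contact_force: [0.7, 0.4, 0.1]
width: 0.0357
finger_force: 0.0
```

>>> servo_tool(linear=[[0,0,0],[0,0,0],[0,0,0],[0,0,0],[0,0,0]], twist=[0,0,0,0,0])

```text
time_s: 7.22
eef_pos: [0.5601, 0.2037, 0.1079]
tcp_rot: [1.779, 2.589, 0.0]
contact_force: [-2.5, 0.5, 2.6]
width: 0.0264
finger_force: 15.0
```

Gripped at 26.4 mm with 15 N. Now I'll lift 140 mm and carry it over the stud.

>>> servo_tool(linear=[[0,0,-0.02],[0,0,-0.04],[0,0,-0.06],[0,0,-0.06],[0,0,-0.05]], twist=[0,0,0,0,0])

```text
time_s: 7.63
eef_pos: [0.5598, 0.2037, 0.224]
tcp_rot: [1.779, 2.589, 0.001]
contact_force: [0.8, -0.3, -2.9]
width: 0.0255
finger_force: 15.0
```

>>> servo_tool(linear=[[0,0,-0.03],[0,0,-0.02],[0,0,0],[0,0,0],[0,0,0]], twist=[0,0,0,0,0])

```text
time_s: 8.05
eef_pos: [0.5589, 0.2035, 0.2453]
tcp_rot: [-1.777, -2.587, 0.004]
contact_force: [-0.6, 0.4, -4.4]
width: 0.0258
finger_force: 15.0
```

Run:
```python
from h import *
plan([.567,-.184,.248],19.4)
```

```text
t 8.05 tcp [0.5589 0.2035 0.2453] toolyaw 21.02 F [-0.61  0.44 -4.36] w 0.0258 ff 15.0 j6 -0.21
shift share [-0.7292 -0.2629 -0.005 ] rows>= 9.3
twist share 0.018 rows>= 0.2
```

>>> servo_tool(linear=[[-0.02,-0.0072,0],[-0.04,-0.0144,0],[-0.06,-0.0216,0],[-0.06,-0.0216,0],[-0.06,-0.0216,0]], twist=[0,0,0,0,0])

```text
time_s: 8.47
eef_pos: [0.5618, 0.0744, 0.246]
tcp_rot: [-1.777, -2.588, 0.002]
contact_force: [0.8, -0.6, -3.2]
width: 0.0259
finger_force: 15.0
```

>>> servo_tool(linear=[[-0.06,-0.0216,0],[-0.06,-0.0216,0],[-0.06,-0.0216,0],[-0.06,-0.0216,0],[-0.06,-0.0216,0]], twist=[0,0,0,0,0])

```text
time_s: 8.88
eef_pos: [0.565, -0.0853, 0.2461]
tcp_rot: [-1.778, -2.587, 0.001]
contact_force: [0.6, 0.4, -4.1]
width: 0.0258
finger_force: 15.0
```

>>> servo_tool(linear=[[-0.06,-0.0216,0],[-0.06,-0.0216,0],[-0.04,-0.0144,0],[-0.02,-0.0072,0],[-0.009,-0.0032,0]], twist=[0,0,0,0,0.018])

```text
time_s: 9.3
eef_pos: [0.5674, -0.1853, 0.2462]
tcp_rot: [-1.819, -2.559, 0.001]
contact_force: [0.4, 0.2, -3.5]
width: 0.0261
finger_force: 15.0
```

>>> servo_tool(linear=[[0,0,0],[0,0,0],[0,0,0],[0,0,0],[0,0,0]], twist=[0,0,0,0,0])

```text
time_s: 9.72
eef_pos: [0.5684, -0.1826, 0.2476]
tcp_rot: [1.813, 2.565, 0.0]
contact_force: [0.0, 0.5, -2.8]
width: 0.0259
finger_force: 15.0
```

Run:
```python
from h import *
plan([.567,-.184,.20],19.4)
o=r.get_obs();e=o["eef_pos"]
im,d,K,T=grab("scene"); W=world(d,K,T); np.savez("s1.npz",im=im,d=d,K=K,T=T)
M=R.from_rotvec(o["tcp_rot"]).as_matrix(); gx=M[:,1]; gy=np.array([-gx[1],gx[0],0])
q=W-[e[0],e[1],0]; a=q@gx; b=q@gy
m=(d>0)&(abs(a)<.03)&(abs(b)<.09)&(W[...,2]>.1)&(W[...,2]<e[2]+.03)
print("n",m.sum())
# lowest edge of the case front face by b
for bb in np.arange(-.07,.071,.02):
    s=m&(abs(b-bb)<.006)
    if s.sum()>3: print("y",round(bb,3),"zmin",W[s][:,2].min().round(4),"a(med)",np.median(a[s]).round(4))
print("b range",b[m&(W[...,2]<.24)].min(),b[m&(W[...,2]<.24)].max())
c=proj(e-[0,0,.03],K,T)[0].round().astype(int); print(c)
cv2.imwrite("pics/above.png",cv2.resize(im[c[1]-55:c[1]+65,c[0]-75:c[0]+75],None,fx=5,fy=5,interpolation=cv2.INTER_CUBIC))
```

```text
t 9.72 tcp [ 0.5684 -0.1826  0.2476] toolyaw 19.48 F [ 0.04  0.47 -2.78] w 0.0259 ff 15.0 j6 -0.84
shift share [-0.0017 -0.0035  0.0951] rows>= 1.1
twist share 0.0009 rows>= 0.0
n 2243
y -0.07 zmin 0.1455 a(med) 0.0147
y -0.05 zmin 0.1386 a(med) 0.0078
y -0.03 zmin 0.1399 a(med) 0.008
y -0.01 zmin 0.1418 a(med) 0.0086
y 0.01 zmin 0.1375 a(med) 0.0078
y 0.03 zmin 0.1386 a(med) 0.0078
y 0.05 zmin 0.1392 a(med) 0.0079
y 0.07 zmin 0.1391 a(med) 0.003
b range -0.06621577018401405 0.06708449619844695
[280 157]
```

View pics/above.png

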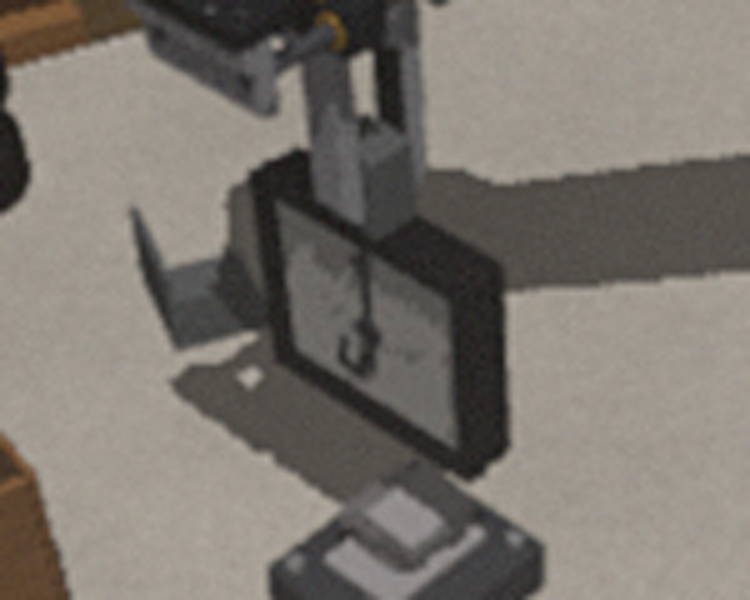

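The picture shows the gauge hanging level between the fingers (needle and fork near crop (360,350)), directly above the stud block at crop (400,520). To read the set mark well I'll bring the dial nearer the scene camera and turn it to face it.

>>> servo_tool(linear=[[0,0,-0.02],[0,0,-0.05],[0,0,-0.07],[0,0,-0.07],[0.03,0.014,-0.07]], twist=[0,0,0,0,0])

```text
time_s: 10.18
eef_pos: [0.5694, -0.1687, 0.3896]
tcp_rot: [1.818, 2.561, -0.002]
contact_force: [0.7, -0.1, -4.4]
width: 0.0262
finger_force: 15.0
```

>>> servo_tool(linear=[[0.055,0.0256,-0.0294],[0.055,0.0256,-0.0294],[0.055,0.0256,-0.0294],[0.055,0.0256,-0.0294],[0.055,0.0256,-0.0294]], twist=[0,0,0,0,0])

```text
time_s: 10.6
eef_pos: [0.5843, -0.0146, 0.4628]
tcp_rot: [1.815, 2.563, 0.001]
contact_force: [1.3, 0.7, -3.6]
width: 0.0257
finger_force: 15.0
```

>>> servo_tool(linear=[[0.055,0.0256,-0.0294],[0.055,0.0256,-0.0294],[0.055,0.0256,-0.0294],[0.055,0.0256,-0.0294],[0.055,0.0256,-0.0294]], twist=[0,0,0,0,0])

```text
time_s: 11.02
eef_pos: [0.5987, 0.1365, 0.5363]
tcp_rot: [1.814, 2.564, 0.001]
contact_force: [0.5, 0.1, -3.9]
width: 0.0258
finger_force: 15.0
```

>>> servo_tool(linear=[[0.027,0.012,-0.03],[0,0,0],[0,0,0],[0,0,0],[0,0,0]], twist=[0,-0.066,-0.066,-0.066,-0.066])

```text
time_s: 11.43
eef_pos: [0.6001, 0.1499, 0.5504]
tcp_rot: [1.24, 2.886, 0.001]
contact_force: [0.2, -0.6, -3.5]
width: 0.0259
finger_force: 15.0
```

>>> servo_tool(linear=[[0,0,0],[0,0,0],[0,0,0],[0,0,0],[0,0,0]], twist=[-0.066,-0.066,0,0,0])

```text
time_s: 11.85
eef_pos: [0.6003, 0.1495, 0.55]
tcp_rot: [0.947, 2.995, 0.0]
contact_force: [-0.7, -0.2, -4.2]
width: 0.0258
finger_force: 15.0
```

>>> servo_tool(linear=[[0,0,0],[0,0,0],[0,0,0],[0,0,0],[0,0,0]], twist=[0,0,0,0,0])

```text
time_s: 12.27
eef_pos: [0.6004, 0.1494, 0.5495]
tcp_rot: [0.944, 2.996, 0.0]
contact_force: [-0.7, 0.6, -3.3]
width: 0.026
finger_force: 15.0
```

Run:
```python
from h import *
plan([.567,-.184,.248],19.4)
o=r.get_obs();e=o["eef_pos"]
im,d,K,T=grab("scene"); np.savez("s2.npz",im=im,d=d,K=K,T=T,e=e,rot=o["tcp_rot"])
# rectify dial plane: gauge axes from tool (x_g=tool y, z up), foot centre = tcp-.108 in z, dial plane at x_g=15mm
M=R.from_rotvec(o["tcp_rot"]).as_matrix(); gx=M[:,1]*[1,1,0]; gx/=np.linalg.norm(gx); gy=np.array([-gx[1],gx[0],0]); O=e+[0,0,.038-.146+.0]
c=np.array([[-.065,0],[.065,0],[.065,.112],[-.065,.112]])
px=proj([O+.015*gx+y*gy+[0,0,z] for y,z in c],K,T).astype(np.float32); print(px.round(1).tolist())
s=5 # px/mm ; canvas y -70..70, z 120..-5 ; seen from the front +y is right
dst=np.float32([[(1000*y+70)*s,(120-1000*z)*s] for y,z in c])
H=cv2.getPerspectiveTransform(px,dst); a=cv2.warpPerspective(im,H,(140*s,120*s+0),flags=cv2.INTER_CUBIC)
cv2.imwrite("pics/dial.png",a)
```

```text
t 12.27 tcp [0.6004 0.1494 0.5495] toolyaw 55.02 F [-0.66  0.62 -3.29] w 0.026 ff 15.0 j6 -0.9
shift share [-0.3275 -0.5848  0.6029] rows>= 10.8
twist share 0.3958 rows>= 5.0
[[303.5, 175.1999969482422], [397.3999938964844, 182.0], [410.20001220703125, 111.4000015258789], [300.70001220703125, 104.5]]
```

View pics/dial.png

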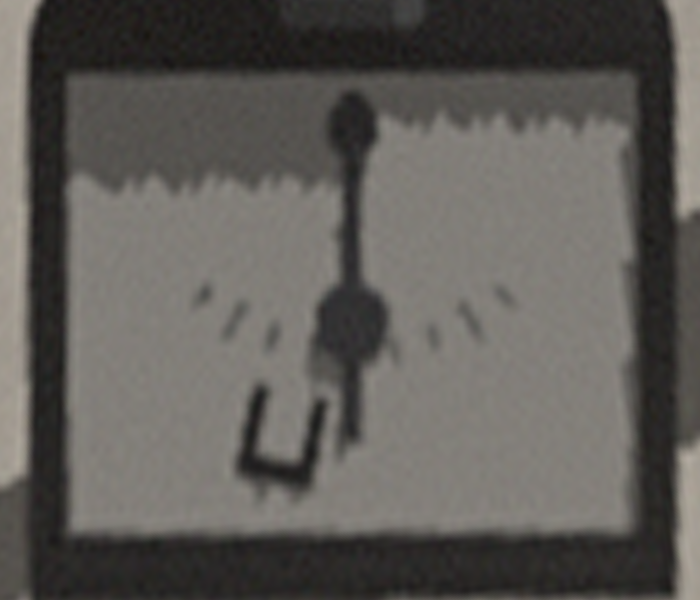

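The rectified dial shows the needle hanging at centre, pivot (352,120) and tip (350,440). The fork bars are centred at about (252,428) and (315,440), so the fork's middle is at (283,434). That puts the mark at about 0.21 rad. Now back over the stud.

>>> servo_tool(linear=[[-0.01,-0.018,0.018],[-0.02,-0.035,0.036],[-0.025,-0.045,0.0465],[-0.025,-0.045,0.0465],[-0.025,-0.045,0.0465]], twist=[0,0,0,0,0])

```text
time_s: 12.73
eef_pos: [0.5892, 0.0414, 0.4518]
tcp_rot: [0.943, 2.996, 0.0]
contact_force: [1.9, -0.6, -3.8]
width: 0.0256
finger_force: 15.0
```

>>> servo_tool(linear=[[-0.025,-0.045,0.0465],[-0.025,-0.045,0.0465],[-0.025,-0.045,0.0465],[-0.025,-0.045,0.0465],[-0.025,-0.045,0.0465]], twist=[0,0,0,0,0])

```text
time_s: 13.15
eef_pos: [0.5759, -0.0868, 0.3355]
tcp_rot: [0.944, 2.996, -0.0]
contact_force: [-0.1, -0.5, -3.4]
width: 0.0263
finger_force: 15.0
```

>>> servo_tool(linear=[[-0.025,-0.045,0.0465],[-0.025,-0.045,0.0465],[-0.025,-0.045,0.0465],[-0.0175,-0.032,0.0304],[-0.005,-0.0098,0.0065]], twist=[0,0,0,0,0])

```text
time_s: 13.57
eef_pos: [0.5634, -0.1878, 0.2441]
tcp_rot: [-0.946, -2.989, -0.001]
contact_force: [0.8, 0.2, -5.0]
width: 0.0259
finger_force: 15.0
```

>>> servo_tool(linear=[[0,0,0],[0,0,0],[0,0,0],[0,0,0],[0,0,0]], twist=[0.066,0.066,0.066,0.066,0.066])

```text
time_s: 13.98
eef_pos: [0.5662, -0.1856, 0.2494]
tcp_rot: [1.686, 2.65, 0.001]
contact_force: [-0.1, -0.7, -3.4]
width: 0.0261
finger_force: 15.0
```

>>> servo_tool(linear=[[0,0,0],[0,0,0],[0,0,0],[0,0,0],[0,0,0]], twist=[0.066,0,0,0,0])

```text
time_s: 14.4
eef_pos: [0.5658, -0.1859, 0.2485]
tcp_rot: [1.813, 2.565, 0.0]
contact_force: [-0.6, -0.4, -4.1]
width: 0.0259
finger_force: 15.0
```

Run:
```python
from h import *
plan([.567,-.184,.193],19.4)
```

```text
t 14.4 tcp [ 0.5658 -0.1859  0.2485] toolyaw 19.5 F [-0.55 -0.36 -4.06] w 0.0259 ff 15.0 j6 -0.85
shift share [0.0028 0.0035 0.1111] rows>= 1.3
twist share 0.0011 rows>= 0.0
```

>>> servo_tool(linear=[[0.0028,0.0035,0.02],[0,0,0.035],[0,0,0.03],[0,0,0.016],[0,0,0.01]], twist=[0,0,0,0,0])

```text
time_s: 14.82
eef_pos: [0.566, -0.1836, 0.1906]
tcp_rot: [-1.813, -2.562, 0.0]
contact_force: [0.3, 0.4, -4.9]
width: 0.0261
finger_force: 15.0
```

>>> servo_tool(linear=[[0,0,0],[0,0,0],[0,0,0],[0,0,0],[0,0,0]], twist=[0,0,0,0,0])

```text
time_s: 15.23
eef_pos: [0.5673, -0.1844, 0.1937]
tcp_rot: [1.814, 2.563, 0.0]
contact_force: [0.0, 0.2, -4.2]
width: 0.026
finger_force: 15.0
```

>>> servo_tool(linear=[[0,0,0.005],[0,0,0.005],[0,0,0.004],[0,0,0],[0,0,0]], twist=[0,0,0,0,0])

```text
time_s: 15.65
eef_pos: [0.5669, -0.1842, 0.1859]
tcp_rot: [1.815, 2.564, -0.0]
contact_force: [0.5, -0.4, -2.4]
width: 0.026
finger_force: 15.0
```

>>> servo_tool(linear=[[0,0,0.004],[0,0,0.004],[0,0,0.002],[0,0,0],[0,0,0]], twist=[0,0,0,0,0])

```text
time_s: 16.07
eef_pos: [0.567, -0.1842, 0.1811]
tcp_rot: [1.815, 2.564, 0.0]
contact_force: [0.3, 1.0, -0.2]
width: 0.0258
finger_force: 15.0
```

Contact: the load fell from 4 N to about 0, which means the stud is about 6 mm in. I'll ease the grip so the gauge can pivot in the pads, then rock it towards the steep side.

>>> servo_tool(linear=[[0,0,0],[0,0,0.001],[0,0,0.001]], twist=[0,0,0], squeeze=6)

```text
time_s: 16.32
eef_pos: [0.567, -0.1842, 0.18]
tcp_rot: [1.815, 2.564, 0.0]
contact_force: [0.2, -0.2, 0.5]
width: 0.0258
finger_force: 6.0
```

>>> servo_tool(linear=[[-0.006,0,0],[-0.006,0,0.0002],[-0.006,0,0.0004],[-0.006,0,0.0006],[-0.006,0,0.0006]], twist=[0,0,0,0,0])

```text
time_s: 16.73
eef_pos: [0.572, -0.1987, 0.1789]
tcp_rot: [1.816, 2.564, 0.0]
contact_force: [-0.5, 0.0, 1.0]
width: 0.026
finger_force: 6.0
```

```bash
cat > look.py <<'E'
from h import *
import sys
def look(name):
    o=r.get_obs();e=o["eef_pos"]; plan(e,19.4,o)
    im,d,K,T=grab("scene"); W=world(d,K,T); M=R.from_rotvec(o["tcp_rot"]).as_matrix()
    gx=M[:,1]*[1,1,0]; gx/=np.linalg.norm(gx); gy=np.array([-gx[1],gx[0],0]); c=np.array([.567,-.184,0])
    q=W-c; a=q@gx; b=q@gy; z=W[...,2]
    dark=im.max(-1)<75
    m=(d>0)&(a>.007)&(a<.03)&(abs(b)<.11)&(z>.055)&(z<.26)   # front face
    pts=(np.stack([b[m],z[m]],1)*1000).astype(np.float32); dk=pts[dark[m]]
    rc=cv2.minAreaRect(dk[dk[:,1]<200]); print("rect",np.round(rc[0],1),np.round(rc[1],1),round(rc[2],2),"zmin",pts[:,1].min())
    ca=(c+.015*gx+np.array([0,0,0]))
    C=np.array([[-.08,.06],[.08,.06],[.08,.20],[-.08,.20]]); s=4
    px=proj([ca+y*gy+[0,0,h] for y,h in C],K,T).astype(np.float32)
    H=cv2.getPerspectiveTransform(px,np.float32([[(1000*y+80)*s,(205-1000*h)*s] for y,h in C]))
    cv2.imwrite(f"pics/{name}.png",cv2.warpPerspective(im,H,(160*s,150*s),flags=cv2.INTER_CUBIC))
look(sys.argv[1])
E
python3 look.py rock1
```

```text
t 16.73 tcp [ 0.572  -0.1987  0.1789] toolyaw 19.39 F [-0.45  0.    1.01] w 0.026 ff 6.0 j6 -0.86
shift share [0. 0. 0.] rows>= 0.0
twist share -0.0001 rows>= 0.0
rect [ -5.  127.8] [134.4 141.8] 5.3 zmin 55.486008
```

View pics/rock1.png

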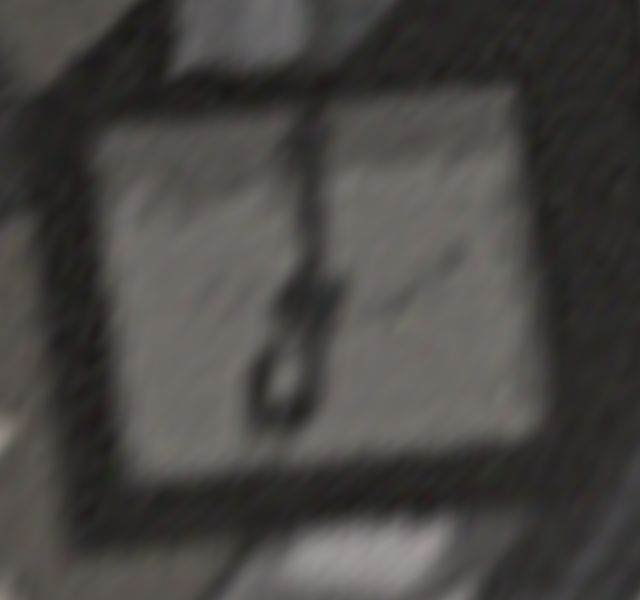

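Rocking works: the lean is about 0.1 rad, and the needle now overlaps the fork's right bar at (315,400), with the fork centred at (283,390). I'll carry on by about the same amount again.

>>> servo_tool(linear=[[-0.006,0,0.0005],[-0.006,0,0.0005],[-0.006,0,0.0006],[-0.006,0,0.0006],[-0.006,0,0.0006]], twist=[0,0,0,0,0])

```text
time_s: 17.2
eef_pos: [0.5769, -0.2127, 0.1774]
tcp_rot: [-1.815, -2.564, -0.0]
contact_force: [0.7, 0.9, -0.3]
width: 0.0261
finger_force: 6.0
```

>>> servo_tool(linear=[[-0.002,0,0.0002],[0,0,0],[0,0,0],[0,0,0],[0,0,0]], twist=[0,0,0,0,0])

```text
time_s: 17.62
eef_pos: [0.5772, -0.2136, 0.1775]
tcp_rot: [1.815, 2.564, -0.001]
contact_force: [-0.3, -0.4, 0.9]
width: 0.0259
finger_force: 6.0
```

>>> servo_tool(linear=[[0,0,0],[0,0,0],[0,0,0],[0,0,0],[0,0,0]], twist=[0,0,0,0,0])

```text
time_s: 18.03
eef_pos: [0.5772, -0.2134, 0.1774]
tcp_rot: [1.815, 2.564, -0.0]
contact_force: [0.4, -0.1, 0.1]
width: 0.0259
finger_force: 6.0
```

```bash
python3 look.py rock2
```

```text
t 18.03 tcp [ 0.5772 -0.2134  0.1774] toolyaw 19.4 F [ 0.43 -0.12  0.07] w 0.0259 ff 6.0 j6 -0.88
shift share [0. 0. 0.] rows>= 0.0
twist share 0.0 rows>= 0.0
rect [-11.8 127.5] [134.  143.9] 12.16 zmin 55.899628
```

View pics/rock2.png

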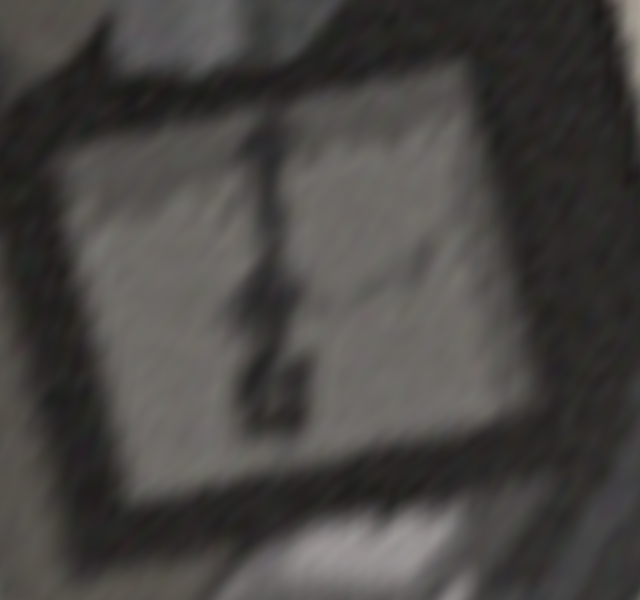

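The dial now leans about 0.21–0.22 rad. The needle tip (265,400) sits between the bars (about 245 and 300), perhaps slightly left of centre. I'll check numerically, averaging several frames, for the needle position in the fork, the stud depression and the foot's place.

```bash
cat > num.py <<'E'
from h import *
o=r.get_obs();e=o["eef_pos"];M=R.from_rotvec(o["tcp_rot"]).as_matrix();gx=M[:,1]*[1,1,0];gx/=np.linalg.norm(gx);gy=np.array([-gx[1],gx[0],0])
F=[grab("scene") for _ in range(4)]; K,T=F[0][2:]
im=np.mean([f[0] for f in F],0).astype(np.float32); d=np.median([f[1] for f in F],0)
W=world(d,K,T); q=W-[.567,-.184,0]; a=q@gx; b=q@gy; z=W[...,2]
for lo,hi in((.0175,.0195),(.0195,.0215),(.0215,.0235)):
    s=(a>lo)&(a<hi)&(abs(b)<.035)&(z>.05)&(z<.085)
    print("stud a",lo,sorted(zip((b[s]*1000).round().astype(int).tolist(),(z[s]*1000).round(1).tolist())))
g=im.mean(-1)
s=(a>.0)&(a<.02)&(abs(b)<.07)&(z>.09)&(z<.17)&(g>95); print("dial a median",np.median(a[s]).round(4),s.sum())
ad=np.median(a[s])
# rectified dial plane
S=4;C=np.array([[-.1,.06],[.08,.06],[.08,.21],[-.1,.21]])
px=proj([np.array([.567,-.184,0])+ad*gx+y*gy+[0,0,h] for y,h in C],K,T).astype(np.float32)
H=cv2.getPerspectiveTransform(px,np.float32([[(1000*y+100)*S,(210-1000*h)*S] for y,h in C]))
A=cv2.warpPerspective(g,H,(180*S,150*S),flags=cv2.INTER_CUBIC); cv2.imwrite("pics/n.png",A)
w=((A>90)&(A<200)).astype(np.uint8); w=cv2.morphologyEx(w,cv2.MORPH_CLOSE,np.ones((45,45)))
n,l,st,_=cv2.connectedComponentsWithStats(w); k=l[300,360]; print("stats",st[k])
cs,_=cv2.findContours((l==k).astype(np.uint8),cv2.RETR_EXTERNAL,cv2.CHAIN_APPROX_NONE); rc=cv2.minAreaRect(max(cs,key=cv2.contourArea)); print("window mm",rc[0][0]/S-100,210-rc[0][1]/S,np.array(rc[1])/S,rc[2])
np.savez("A.npz",A=A)
for h in range(128,100,-2):   # rows of dial plane
    row=A[int((210-h)*S)-3:int((210-h)*S)+4].mean(0); print(h,row[int(75*S):int(115*S):4].astype(int))
E
python3 num.py
```

```text
stud a 0.0175 [(-4, 69.6), (-1, 72.2), (7, 52.3), (9, 70.7), (13, 70.9), (16, 69.2), (19, 71.0), (23, 70.0), (26, 68.5), (29, 59.5), (29, 64.2), (30, 67.7)]
stud a 0.0195 [(-22, 59.1), (-14, 64.3), (-11, 65.5), (-7, 68.8), (1, 71.4), (4, 72.5), (7, 71.3), (11, 71.1), (15, 70.1), (21, 70.0), (25, 69.5), (28, 68.5)]
stud a 0.0215 [(-23, 56.8), (-21, 50.5), (-20, 58.2), (-17, 62.9), (-16, 54.3), (-15, 62.0), (-12, 56.9), (-12, 59.8), (-9, 58.2), (-8, 66.7), (-5, 57.9), (-5, 61.2), (-4, 69.7), (-2, 56.2), (-1, 64.6), (0, 72.4), (2, 59.5), (5, 58.0), (5, 71.4), (6, 66.1), (9, 60.7), (9, 67.1), (9, 69.8), (13, 63.2), (13, 70.6), (17, 66.1), (19, 69.8), (23, 59.4), (23, 70.0), (27, 69.9), (30, 64.1), (30, 66.8)]
dial a median 0.0074 370
stats [   115    172    446    386 101100]
window mm -14.764228820800781 118.23623657226562 [ 78.19155121 101.94425201] 77.4245376586914
128 [ 71  61  53  51  53  60  67  75  83  90  93  96 100 102 103 105 105 105
 105 106 106 106 105 105 104 104 104 105 106 106 105 104 103 100  97  94
  93  93  92  89]
126 [ 57  49  46  46  49  56  62  69  77  82  84  88  9
[... 1546 characters left out ...]
 108 107 106 106 105 105 105 105 105 104 104 105 105 106 105
 105 105 105 105]
106 [ 61  52  47  45  47  54  65  74  81  86  87  84  82  83  85  88  94 100
 103 105 107 108 107 105 105 105 106 106 105 104 104 105 106 106 105 105
 105 105 105 105]
104 [ 48  43  42  45  50  58  67  71  70  69  66  64  65  69  76  85  94 100
 103 106 108 108 105 105 105 106 106 105 105 105 105 105 105 105 104 105
 105 105 105 105]
102 [ 38  39  42  47  53  60  63  60  54  52  50  52  57  65  75  85  96 102
 105 108 109 107 106 106 106 106 105 105 105 106 106 105 105 105 105 105
 105 105 105 105][ WARN:0@1.984] global loadsave.cpp:1063 imwrite_ Unsupported depth image for selected encoder is fallbacked to CV_8U.
```

The numbers agree:
- **Stud:** the crown is at about 72.4 mm, so it is pressed about 7.5 mm.
- **Lean:** 0.22 rad, against a mark of about 0.21 rad. That is under 1 mm at the needle tip.
- **Foot:** its centre is within about 3 mm of the crown.
- **Grip:** steady at 6 N.

I'm handing it in.

```bash
python3 -c "
from h import *
o=r.get_obs();print(o['time_s'],o['eef_pos'],o['contact_force'],o['finger_force'],abs(o['qvel']).max());print(r.job_done())"
```

```text
18.2833 [ 0.57712621 -0.21338998  0.17734998] [ 0.59436809 -0.8652307  -0.17874428] 6.000073626637459 0.0016961908948665803
the job is handed in; nothing more can be done
None
```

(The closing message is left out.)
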